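Fit a sanding roll in the bayonet head

TASK

Lift the sanding roll that has two side ears off its spindle and fit it in the bayonet head of the bench sander: ears down through the slots, push it right down against the spring and turn it clockwise, seen from above, to its stop. Finish while still gripping it, holding it there pressed fully down and turned to the stop, ready for the locking pin; leave the other things where they are.

Things in the scene. Friction and masses are not known exactly. Their poses are not given: they have to be found in the camera images.
- roll: The sanding roll to fit, the only one with ears: brown wound cylinder 46 mm across, 60 mm tall, open 22 mm bore, 0.11-0.23 kg, upright on one of the spindles, turned anyhow. At its foot two alike flat steel ears stick out along its +x and -x to 33 mm from the axis, each 14 mm wide, 6 mm thick, flush with the underside. Origin: centre of the underside, z up.
- roll_top (a point): Centre of the roll's top face, 60 mm above its underside; axes as the roll's. Grip the round wall in its upper part, any way round: once home in the head, the lower 20 mm of the roll are inside.
- stand: Fixed wooden stand, 90 x 310 mm, 12 mm thick, with three upright steel spindles in a row along its y axis at y = -100, 0 and +100 mm, each 14 mm across, tops 92 mm above the table. One roll stands over each, underside on the board, 12 mm above the table. Origin: centre of the underside.
- socket: Bayonet head of the bench sander, fixed: round grey housing 104 mm across (foot 124 mm), 60 mm tall, aluminium top plate 6 mm thick with a 50 mm round hole and two opposite slots along the head's +x and -x, each 20 mm wide, reaching 36 mm from the axis, for the ears. Origin: centre of the underside, z up.
- socket_mouth (a point): Centre of the hole, on the head's top face, 60 mm above the table; slots along its x. Once the roll's underside is 12 mm or more below this, its ears are under the top plate and it can turn clockwise seen from above; fixed stops end the turn at 83 degrees from the slots and block the other direction.
- plate (a joint): Spring plate inside the head, face 8 mm below the mouth at rest. Value: how far it is pressed down, m, 0 at rest, 0.012 at its bottom stop (roll's underside then 20 mm below the mouth). The ears come free to turn at 0.004. The spring pushes up with about 3.5 N at first, 11 N at the bottom.
- spare_wide: Bystander: roll without ears, 64 mm across and 30 mm tall, loose on another spindle; leave alone. Origin: centre of its underside.
- spare_slim: Bystander: roll without ears, 34 mm across and 70 mm tall, loose on another spindle; leave alone. Origin: centre of its underside.
- finial: Bystander: small turned wooden finial, 44 mm across, 75 mm tall, standing between stand and sander head; leave alone. Origin: centre of its underside.
- jar: Bystander: wax jar with a lid, 60 mm across, 70 mm tall; leave alone. Origin: centre of its underside.
- bowl: Bystander: wooden bowl, 100 mm across, 45 mm tall; leave alone. Origin: centre of its underside.
- gouge: Bystander: carving tool with wooden handle, 200 mm long, lying; leave alone.
- brush: Bystander: brush with wooden handle, lying; leave alone.
- mallet: Bystander: round wooden carver's mallet standing on its head, 76 mm across, 200 mm tall; leave alone. Origin: centre of its underside.
Things that resemble listed ones, but are neither listed nor needed, are in the scene too. What is shaped like the roll but purple or red is not meant.

How it is judged (in metres and radians):
On the way, in this order (a step that is already met when the one before it is completed fails the run):
1. the roll is lifted clear above the spindles (height (world z) of roll above 0.097 m), for 0.1 s.
2. the roll's ears are in the slots and it presses the spring plate (value of joint plate above 0.003 m and horizontal distance between roll and socket_mouth below 0.006 m and angle between the x axis of roll and the x axis of socket, either way round below 0.35 rad), for 0.05 s.
At the end, for the whole second after the job is handed in: The roll is in the head, upright within 7 degrees and centred within 6 mm, its underside at least 15 mm below the top of the head with the spring plate pressed at least 8 of its 12 mm, turned at least 69 degrees from the slots (stop at 83), at rest, and the fingers still grip it with more than 3 N (value of joint plate above 0.008 m and angle between the x axis of roll and the x axis of socket, either way round above 1.2 rad and horizontal distance between roll and socket_mouth below 0.006 m and z of roll in the frame of socket_mouth below -0.015 m and angle between roll's own z axis and vertical below 0.12 rad and contact force between the fingers and roll above 3 N and linear speed of roll below 0.02 m/s); the arm keeps its last pose, push and grip.
It fails at once if another thing is moved more than 30 mm (distance of any of spare_wide, spare_slim, finial, jar, bowl, gouge, brush, mallet from where it was at the start of the episode above 0.03 m).
It also fails if it takes over 43 s, if anything falls off the work surface, if the arm or the gripper's body presses on something with over 40 N, if the wrist force passes 120 N, or if a joint passes its speed limit or range.

ROBOT

A 6-joint arm with a two-finger parallel gripper is mounted at the origin on the work surface. World frame = base frame: x ahead of the robot, y to its left, z up, the work surface at z = 0. Lengths are in mm, angles in rad, forces in N, time in s.
With the tool pointing down it reaches from about 325 to 900 mm from the base axis. Payload 6.1 kg.
Tool frame: the origin (TCP) lies at the centre of the arm's flange, where the gripper is bolted on; the fingertips stand 173 mm ahead of it and the grasp point (between the pads) lies 155 mm ahead of it; z points along the fingers, y is the line along which they close (so a half turn about z gives the same grasp; the last joint's range is limited). The gripper opens to 85 mm and grips with 20 to 120 N. Pads are 22 mm wide; open, the fingers measure 114 mm over their backs; the gripper's body (76 mm by 85 mm) begins 54 mm behind the grasp point. The pads swing forward as they close: fully open they stand 13 mm farther back than shut.
Start: joints at [-1.258, 0.22, 1.526, -0, 1.395, -0.126], TCP at [265.526, -565.786, 404.7] pointing down, gripper open.
Joint ranges: [-2.98, 2.98], [-0.91, 2.08], [0.09, 2.57], [-1.24, 4.39], [0.2, 2.65], [-2.68, 2.68]. Speed limits (rad/s): [2.57, 2.57, 3.01, 3.14, 3.14, 3.14].

INTERFACE

Orientations are given as a unit quaternion [x, y, z, w].
In Python, from station import arm gives the robot as it stands. Calls block until the motion is done:
- arm.move_pose(position, orientation): joint-space move of the TCP to a pose.
- arm.move_straight(position, ori=None, velocity=150, force_limit=None): straight line of the TCP; ori=None keeps the orientation; velocity is the mean speed in mm/s. With force_limit (N) it stops when the force on the tool has changed by that much, and returns True; else False.
- arm.move_joints(angles): joint-space move.
- arm.set_gripper(opening): finger opening in mm; the grip force is fixed at half the most; returns when the fingers have stopped.
- arm.sleep(seconds).
- arm.inverse_kinematics(position, orientation): joint angles nearest the present ones, or None.
- arm.read_camera(name): name is "side" or "top" or "wrist"; returns a dict with "image" (384x512x3 uint8, red, green, blue), "K" (3x3 intrinsics, pixels), "rvec" (rotation vector, rad) and "tvec" (3), from world to camera coordinates, as OpenCV has them. Camera axes: x right, y down, z forward; pixel columns grow to the right and rows downward; lengths in mm; the calibration is good to about 2 mm. The wrist camera is an equidistant fisheye: a pixel r from the principal point sees the ray r / f radians off the axis. A picture is of the moment at which its call begins. There is no depth.
A pose or a line that the arm cannot do raises arm.IKError and nothing moves.
- arm.close_job(): hands the job in; it is judged then, once.
Trained networks look in the newest picture that a camera, given by its name, has taken for a name from the list of things; names that differ only in an ending like _2 or _b are one class to them, and where a whole thing is asked for, a point or a joint stands for the part that bears it (a point fixed in the world has none). Each returns a list of dicts, best first, with "score" (0 to 1); they miss things now and then, are a little off and sometimes report something else, mostly with a low value. They report only what shows in the picture. A call takes as long as a camera call. They do not tell look-alikes from the thing itself.
- arm.find_in(query, camera): "uv" ([column, row] in pixels, amid what is visible of it).
- arm.mark_of(query, camera): "uv" ([column, row] in pixels: a listed point, or the origin of a listed thing).
Readings, each from a call of its own:
- arm.read_time(): time.
- arm.read_joints(): joint angles.
- arm.read_qvel(): joint speeds.
- arm.read_joint_efforts(): joint torques, N m.
- arm.read_tool_pos(): TCP position.
- arm.read_tool_rot(): TCP orientation.
- arm.read_force(): force on the tool from outside, world axes, zero at the start.
- arm.read_moment(): the same for the moment, N m.
- arm.read_finger_gap(): finger opening in mm.
- arm.read_finger_force(): force on a finger pad.
Only numpy, scipy, OpenCV 4.12 (cv2) and the standard library are available. Lean on these libraries where they do the work, as an engineer would, in place of code of your own. Each camera call takes 0.05 s, during which the arm holds its last target. There are 200 camera calls.

## Working session

There is one attempt and no reset: what is moved stays moved. The work goes in short steps, each a Python script; the robot and the scene stay as the last script left them, time stands still between calls to the robot, and variables do not carry over. Pictures are saved under pics/ and viewed, at most 10 in all, crops included, and the job is handed in when it is done.

```bash
mkdir -p pics; ls; cat > h.py <<'E'
from station import arm
import numpy as np, cv2
from scipy.spatial.transform import Rotation as R
def cam(n):
    c=arm.read_camera(n); c['R']=cv2.Rodrigues(np.array(c['rvec'],float))[0]; c['t']=np.array(c['tvec'],float).ravel(); c['K']=np.array(c['K'],float); c['n']=n; return c
def save(c,f,crop=None,s=1):
    im=c['image'][:,:,::-1]
    if crop: u0,v0,u1,v1=crop; im=im[v0:v1,u0:u1]
    cv2.imwrite('pics/'+f,cv2.resize(im,None,fx=s,fy=s,interpolation=cv2.INTER_CUBIC))
def ray(c,uv):
    K=c['K']; x=np.array([(uv[0]-K[0,2])/K[0,0],(uv[1]-K[1,2])/K[1,1]])
    if c['n']=='wrist':
        r=np.hypot(*x); d=np.array([*(x/max(r,1e-9)*np.sin(r)),np.cos(r)])
    else: d=np.array([*x,1.])
    return -c['R'].T@c['t'], c['R'].T@d
def at_z(c,uv,z):
    o,d=ray(c,uv); return o+d*(z-o[2])/d[2]
def proj(c,P):
    p=c['R']@np.array(P,float)+c['t']; K=c['K']
    if c['n']=='wrist':
        r=np.hypot(p[0],p[1]); th=np.arctan2(r,p[2]); x=p[:2]/max(r,1e-9)*th
    else: x=p[:2]/p[2]
    return np.array([x[0]*K[0,0]+K[0,2],x[1]*K[1,1]+K[1,2]])
def tri(obs):
    A=0;b=0
    for c,uv in obs:
        o,d=ray(c,uv); d=d/np.linalg.norm(d); M=np.eye(3)-np.outer(d,d); A=A+M; b=b+M@o
    return np.linalg.solve(A,b)
E
python3 - <<'E'
from h import *
for n in ['top','side','wrist']:
    c=cam(n); save(c,n+'0.png'); print(n,'campos',(-c['R'].T@c['t']).round())
    for q,z in [('roll',12),('roll_top',72),('socket_mouth',60),('socket',0),('stand',0),('spare_wide',12),('spare_slim',12),('finial',0),('mallet',0),('jar',0)]:
        print(q,[(np.round(d['uv']).tolist(),round(d['score'],2),at_z(c,d['uv'],z).round()[:2].tolist()) for d in arm.mark_of(q,n)[:4]])
a=cv2.imread('pics/top0.png');b=cv2.imread('pics/side0.png')
E
```

```text
pics
top campos [ 448.   24. 1261.]
roll [([240.0, 177.0], 0.68, [652.0, 130.0]), ([271.0, 170.0], 0.53, [681.0, 21.0]), ([254.0, 215.0], 0.46, [520.0, 77.0])]
roll_top [([262.0, 168.0], 0.68, [676.0, 51.0]), ([252.0, 213.0], 0.54, [524.0, 83.0]), ([239.0, 173.0], 0.47, [657.0, 132.0])]
socket_mouth [([351.0, 218.0], 0.75, [513.0, -251.0]), ([200.0, 223.0], 0.29, [487.0, 260.0])]
socket [([350.0, 222.0], 0.93, [504.0, -260.0])]
stand [([228.0, 217.0], 0.62, [511.0, 170.0])]
spare_wide [([226.0, 219.0], 0.62, [505.0, 176.0])]
spare_slim [([198.0, 224.0], 0.6, [484.0, 275.0])]
finial [([288.0, 199.0], 0.56, [579.0, -42.0])]
mallet [([138.0, 227.0], 0.7, [469.0, 491.0])]
jar [([285.0, 144.0], 0.72, [780.0, -27.0])]
side campos [-130. 1114.  873.]
roll [([232.0, 203.0], 0.8, [693.0, 21.0]), ([261.0, 221.0], 0.6, [541.0, 61.0]), ([222.0, 223.0], 0.54, [643.0, 146.0])]
roll_top [([220.0, 206.0], 0.78, [656.0, 138.0]), ([236.0, 195.0], 0.58, [653.0, 50.0]), ([262.0, 206.0], 0.48, [539.0, 59.0])]
socket_mouth [([316.0, 175.0], 0.7, [494.0, -261.0])]
socket [([311.0, 190.0], 0.84, [504.0, -246.0])]
stand [([250.0, 245.0], 0.73, [505.0, 179.0]), ([260.0, 221.0], 0.23, [552.0, 48.0])]
spare_wide [([250.0, 236.0], 0.51, [521.0, 154.0])]
spare_slim [([240.0, 262.0], 0.81, [475.0, 280.0]), ([251.0, 238.0], 0.18, [513.0, 162.0])]
finial [([221.0, 192.0], 0.66, [784.0, -32.0]), ([269.0, 205.0], 0.54, [581.0, -57.0])]
mallet [([201.0, 307.0], 0.7, [461.0, 479.0])]
jar [([218.0, 192.0], 0.89, [795.0, -29.0])]
wrist campos [ 336. -532.  374.]
roll []
roll_top []
socket_mouth []
socket []
stand []
spare_wide []
spare_slim []
finial []
mallet []
jar []
```

```bash
python3 - <<'E'
import cv2,numpy as np
a=cv2.imread('pics/top0.png')[130:260,120:400];b=cv2.imread('pics/side0.png')[150:330,170:370]
cv2.imwrite('pics/a.png',cv2.resize(a,None,fx=2.8,fy=2.8,interpolation=2));cv2.imwrite('pics/b.png',cv2.resize(b,None,fx=3,fy=3,interpolation=2))
E
```

```text
(no output)
```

View pics/a.png

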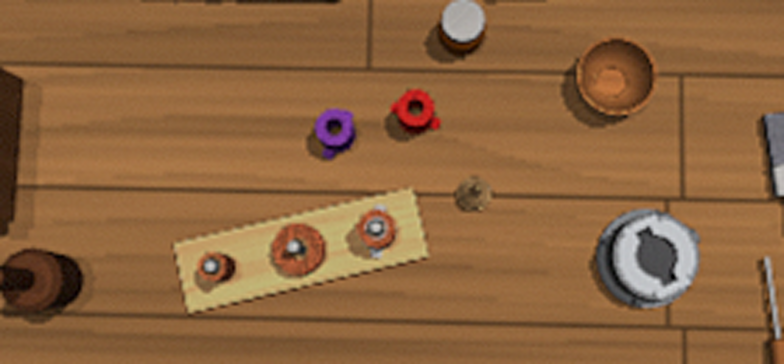

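View pics/b.png

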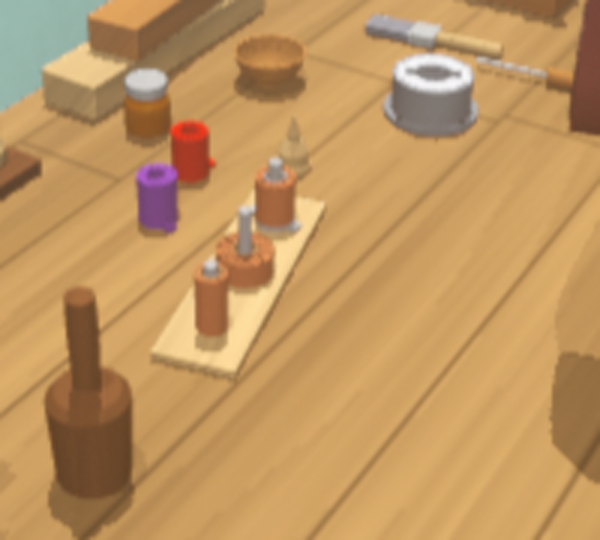

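The only brown roll with steel ears is at top (254,213) and side (262,213). The purple look-alike at top (240,176) and the red one at (269,170) are not meant. Wide spare is at top (226,219), slim spare at (197,225), finial at (289,199) and the socket at (353,222). Next I look from near with the wrist camera, socket first because it is on the way.

```bash
python3 - <<'E'
from h import *
q=np.array(arm.read_tool_rot()); p=np.array(arm.read_tool_pos()); T=R.from_quat(q)
c=cam('wrist'); print('tool R',T.as_matrix().round(2).tolist(),'cam in tool',(T.inv().apply(-c['R'].T@c['t']-p)).round(1),'axis in tool',T.inv().apply(c['R'][2]).round(2),'K',c['K'][0,0])
off=(-c['R'].T@c['t']-p)[:2]
# camera axis may tilt: simple, put camera over target
for n,xy in [('sock',(500,-254)),('roll',(530,70))]:
    arm.move_pose([xy[0]-off[0],xy[1]-off[1],330 if n=='sock' else 350],q)
    c=cam('wrist'); save(c,n+'1.png')
    np.save(n+'.npy',np.r_[c['rvec'],c['tvec']].ravel())
    for qq,z in ([('socket_mouth',60),('socket',0)] if n=='sock' else [('roll',12),('roll_top',72),('stand',0),('finial',0),('spare_wide',12)]):
        print(qq,[(np.round(d['uv'],1).tolist(),round(d['score'],2),at_z(c,d['uv'],z).round(1)[:2].tolist()) for d in arm.mark_of(qq,'wrist')[:4]])
    print(arm.read_time(),np.round(arm.read_joints(),2))
E
```

```text
tool R [[0.91, 0.42, -0.0], [0.42, -0.91, -0.0], [-0.0, 0.0, -1.0]] cam in tool [78.3 -1.  31. ] axis in tool [-0.31  0.    0.95] K 297.3186396354542
socket_mouth [([264.7, 97.8], 0.92, [507.4, -262.2])]
socket [([261.9, 100.5], 0.74, [505.5, -262.7])]
3.1 [-0.75  0.03  1.88 -0.    1.23  0.39]
roll [([247.1, 98.1], 0.63, [531.6, 76.3])]
roll_top [([248.5, 99.1], 0.69, [531.0, 73.5])]
stand [([156.5, 84.0], 0.58, [507.4, 174.1])]
finial [([365.4, 109.1], 0.94, [580.5, -45.1]), ([249.7, 102.5], 0.39, [528.5, 72.0])]
spare_wide [([156.1, 87.6], 0.79, [504.5, 169.0])]
4.6333 [-0.1  -0.13  2.   -0.    1.28  1.04]
```

```bash
python3 - <<'E'
import cv2,numpy as np
a=cv2.imread('pics/sock1.png')[30:180,185:345];b=cv2.imread('pics/roll1.png')[30:180,170:330]
f=lambda x:cv2.resize(x,(390*160//160,366),interpolation=2)
cv2.imwrite('pics/c.png',np.hstack([f(a),f(b)]))
E
```

```text
(no output)
```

View pics/c.png

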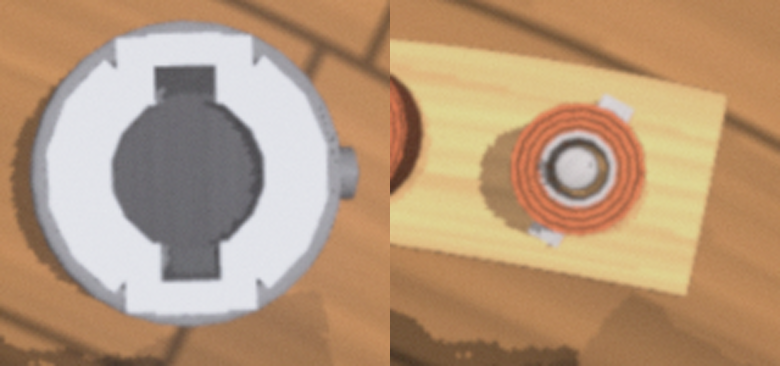

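Left shows the head's hole at image (262,100), with slots from (261,57) to (263,144). Right shows the brown roll at about (247,99), with steel ears at about (263,74) and (234,126). I'll fit both shapes on rectified views.

```bash
cat > fit.py <<'E'
from h import *
from scipy.optimize import minimize
def rect(c,xy,z,h=60,s=0.5):
    g=np.arange(-h,h,s); X,Y=np.meshgrid(xy[0]+g,xy[1]+g,indexing='ij')
    P=np.stack([X,Y,np.full_like(X,z)],-1).reshape(-1,3)@c['R'].T+c['t']; K=c['K']
    r=np.hypot(P[:,0],P[:,1]); k=np.arctan2(r,P[:,2])/np.maximum(r,1e-9) if c['n']=='wrist' else 1/P[:,2]
    m=np.stack([P[:,0]*k*K[0,0]+K[0,2],P[:,1]*k*K[1,1]+K[1,2]],-1).reshape(*X.shape,2).astype(np.float32)
    return X,Y,cv2.remap(c['image'],m,None,cv2.INTER_LINEAR)
sg=lambda d:1/(1+np.exp(-np.clip(d/0.7,-40,40)))
def best(f,x0s):
    rs=[minimize(f,x0,method='Nelder-Mead',options=dict(initial_simplex=[x0]+[np.add(x0,d) for d in ([5,0,0],[0,5,0],[0,0,.4])])) for x0 in x0s]
    return min(rs,key=lambda r:r.fun)
def socket_fit(c,xy):
    X,Y,I=rect(c,xy,60,46); m=(I.max(-1)<165).astype(float); ok=lambda p:np.hypot(X-p[0],Y-p[1])<42
    def f(p):
        u=(X-p[0])*np.cos(p[2])+(Y-p[1])*np.sin(p[2]); v=-(X-p[0])*np.sin(p[2])+(Y-p[1])*np.cos(p[2])
        d=np.maximum(25-np.hypot(u,v),np.minimum(36-abs(u),10-abs(v))); k=ok(p); return ((sg(d)-m)**2)[k].mean()
    r=best(f,[[*xy,a] for a in np.arange(0,3.1,.5)]); return r.x,r.fun
def roll_fit(c,xy,z0=12):
    X,Y,I=rect(c,xy,z0+60,40); hsv=cv2.cvtColor(I,cv2.COLOR_RGB2HSV)
    # brown: hue reddish vs. yellow board
    m=((hsv[...,0]<13)&(hsv[...,1]>90)).astype(float)
    def f(p):
        r=np.hypot(X-p[0],Y-p[1]); k=(r>16)&(r<32); return ((sg(23-r)-m)**2)[k].mean()
    a=best(f,[[*xy,0]]); cx,cy=a.x[:2]
    X,Y,I=rect(c,(cx,cy),z0+6,45); hsv=cv2.cvtColor(I,cv2.COLOR_RGB2HSV)
    e=((hsv[...,1]<60)&(hsv[...,2]>100)).astype(float); rr=np.hypot(X-cx,Y-cy); k=(rr>25)&(rr<40)
    def g(p):
        u=(X-cx)*np.cos(p[0])+(Y-cy)*np.sin(p[0]); v=-(X-cx)*np.sin(p[0])+(Y-cy)*np.cos(p[0])
        return ((sg(np.minimum(33-abs(u),7-abs(v)))-e)**2)[k].mean()
    t=np.arange(0,np.pi,.01); s=[g([x]) for x in t]
    return np.array([cx,cy,t[int(np.argmin(s))]]),a.fun,min(s),e[k].mean()
E
python3 - <<'E'
from fit import *
for n in ['sock','roll']:
    im=cv2.imread(f'pics/{n}1.png')[:,:,::-1]; d=np.load(n+'.npy')
    c=cam('wrist') if n=='sock' else c
    c=dict(c,image=np.ascontiguousarray(im),R=cv2.Rodrigues(d[:3])[0],t=d[3:])
    if n=='sock': x=socket_fit(c,(507,-262))
    else: x=roll_fit(c,(531,75))
    print(n,x)
E
```

```text
sock (array([ 504.42293048, -261.08932522,    3.61626512]), np.float64(0.011223558247069151))
roll (array([530.354434  ,  75.17006947,   3.08      ]), np.float64(0.02037199038578856), np.float64(0.029246091591222368), np.float64(0.052110602094240836))
```

```bash
cat >> h.py <<'E'
def down(yaw): # tool x at angle yaw, z down
    return R.from_matrix(np.array([[np.cos(yaw),np.sin(yaw),0],[np.sin(yaw),-np.cos(yaw),0],[0,0,-1.]])).as_quat()
E
python3 - <<'E'
from fit import *
x,y=530.4,75.2
arm.move_pose([x,y,300],down(2.0))
print('hit',arm.move_straight([x,y,212],velocity=120,force_limit=8))
arm.set_gripper(0); print('gap',arm.read_finger_gap(),arm.read_finger_force())
arm.set_gripper(75)
arm.move_pose([x,y,212],down(.43))
arm.set_gripper(0); print('gap',arm.read_finger_gap(),arm.read_finger_force(),np.round(arm.read_force(),1))
c=cam('wrist'); save(c,'held.png',(120,0,400,210),2.7)
p=arm.read_tool_pos(); print(p,roll_fit(c,(x,y)))
print('hit',arm.move_straight([x,y,212+112],velocity=120,force_limit=15),np.round(arm.read_force(),1))
p=arm.read_tool_pos(); c=cam('wrist'); save(c,'held2.png',(120,0,400,210),2.7); print(p,roll_fit(c,(x,y),p[2]-200),arm.read_finger_gap(),arm.read_time())
E
```

```text
hit False
gap 44.83504675332224 61.81165456306189
gap 44.719674027809425 61.575816851109266 [ 0.6 -0.6  2.3]
[530.68829357  75.20082356 212.3794179 ] (array([532.28701963,  76.86503365,   3.07      ]), np.float64(0.18423376020155116), np.float64(0.04898024182176412), np.float64(0.0656086387434555))
hit False [-0.5  0.  -1.5]
[529.94094097  75.19641784 322.9448661 ] (array([531.21864857,  77.00808801,   3.07      ]), np.float64(0.145346696517332), np.float64(0.05613605935946629), np.float64(0.07264397905759162)) 45.00192168521834 10.7083
```

View pics/held2.png

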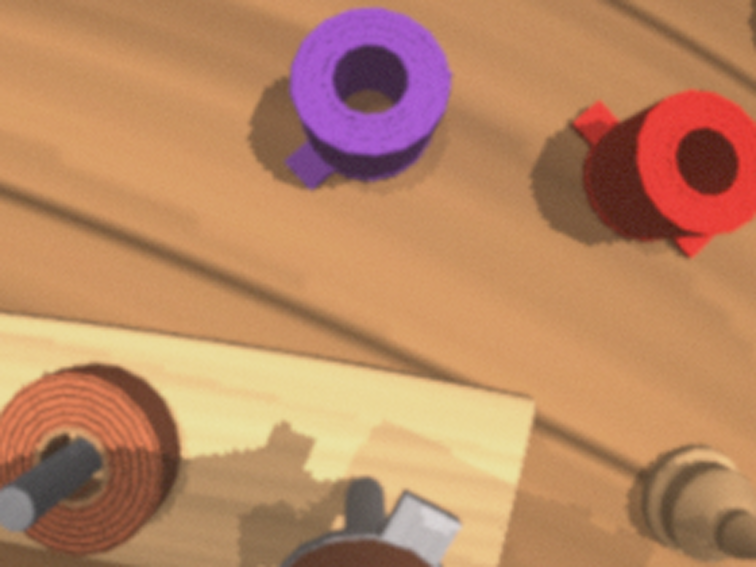

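The roll is held and lifted (gap 45 mm), and its underside is at about 123 mm. The crop cuts it off at the bottom, so I'll take another view further down.

```bash
python3 - <<'E'
from fit import *
p=arm.read_tool_pos(); c=cam('wrist'); np.savez('held3.npz',im=c['image'],rvec=c['rvec'],tvec=c['t'],p=p); im=c['image'].copy()
U=p[2]-200
for z,r in [(60,23),(60,11)]:
    for a in np.arange(0,6.28,.26):
        u=proj(c,[p[0]+r*np.cos(a),p[1]+r*np.sin(a),U+z]); cv2.circle(im,tuple(int(round(k)) for k in u),0,(0,255,0),-1)
c['image']=im; save(c,'held3.png',(170,150,340,310),3.6)
E
```

```text
(no output)
```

View pics/held3.png

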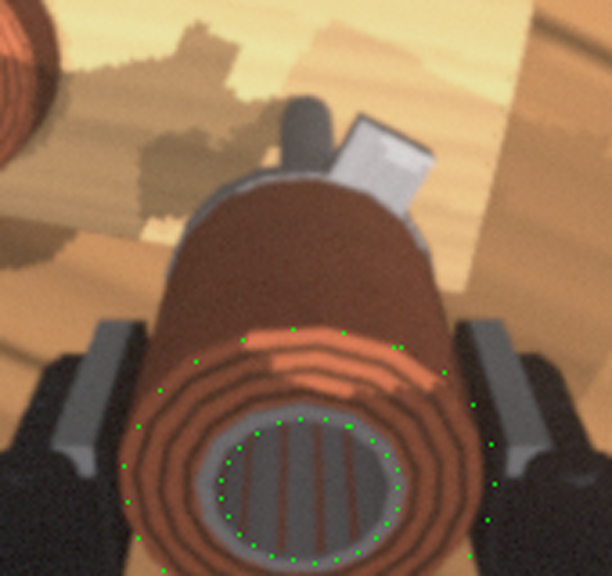

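The roll sits square between the pads and the ear is visible. The projected model is about 1 mm to the right of the roll, and slightly too large. That suggests a camera bias of about 2 mm in tool x and 1 mm in y, so I apply it and check the ear against the slot while hovering just over the mouth.

```bash
python3 - <<'E'
from fit import *
x,y,Y=506.7,-261.2,0.976
arm.move_pose([x,y,323],down(Y))
print('hit',arm.move_straight([x,y,274],velocity=100,force_limit=10))
arm.sleep(.2)
p=np.array(arm.read_tool_pos()); c=cam('wrist'); print(p,arm.read_time(),np.round(arm.read_force(),1),np.round(arm.read_joints(),2))
np.savez('hov.npz',im=c['image'],R=c['R'],t=c['t'],K=c['K'],p=p)
save(c,'hov.png',(180,110,330,260),4)
E
```

```text
hit False
[ 507.05004789 -261.4407535   274.96978701] 12.925 [ 0.  -0.2 -1.4] [-0.61  0.22  1.78  0.    1.14 -0.02]
```

View pics/hov.png

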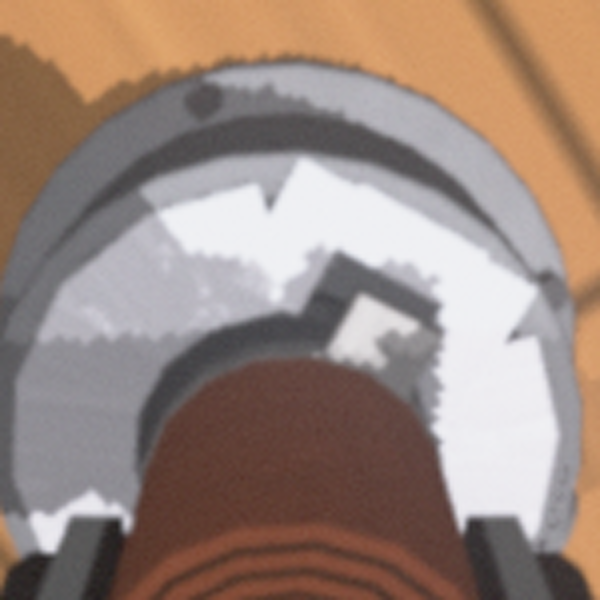

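```bash
cat > ov.py <<'E'
from h import *
def overlay(d,sock,roll,bias,fn,box,s):
    c=dict(R=d['R'],t=d['t'],K=d['K'],n='wrist'); u0,v0,u1,v1=box
    im=cv2.resize(d['im'][v0:v1,u0:u1,::-1],None,fx=s,fy=s,interpolation=2)
    def line(P,col):
        q=np.array([proj(c,np.add(p,bias)) for p in P]); q=((q-[u0,v0]+.5)*s-.5).round().astype(np.int32); cv2.polylines(im,[q],False,col,1)
    def tf(p,a,pts,z): 
        pts=np.array(pts,float); co,si=np.cos(a),np.sin(a); return np.c_[p[0]+pts[:,0]*co-pts[:,1]*si,p[1]+pts[:,0]*si+pts[:,1]*co,np.full(len(pts),z)]
    th=np.linspace(np.arcsin(10/25),np.pi-np.arcsin(10/25),30)
    arc=np.c_[25*np.cos(th),25*np.sin(th)]
    out=np.vstack([[[36,-10],[36,10]],arc,[[-36,10],[-36,-10]],-arc,[[36,-10]]])
    line(tf(sock,sock[2],out,60),(0,200,0))
    for z in (0,6):
        for sg in (1,-1): line(tf(roll,roll[3],[[22*sg,-7],[33*sg,-7],[33*sg,7],[22*sg,7]],roll[2]+z),(0,0,255) if z else (255,0,0))
    a=np.linspace(0,2*np.pi,80); 
    for z in (0,60): line(tf(roll,0,np.c_[23*np.cos(a),23*np.sin(a)],roll[2]+z),(255,0,255))
    cv2.imwrite('pics/'+fn,im)
E
python3 - <<'E'
from ov import *
d=np.load('hov.npz'); p=d['p']; Y=.976; tx=np.array([np.cos(Y),np.sin(Y),0]); ty=np.array([np.sin(Y),-np.cos(Y),0])
overlay(d,(506.7,-261.2,3.616),(p[0],p[1],p[2]-202,3.616),-2.0*tx-1.0*ty+[0,0,-2],'ov1.png',(180,110,330,260),4)
E
```

```text
(no output)
```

View pics/ov1.png

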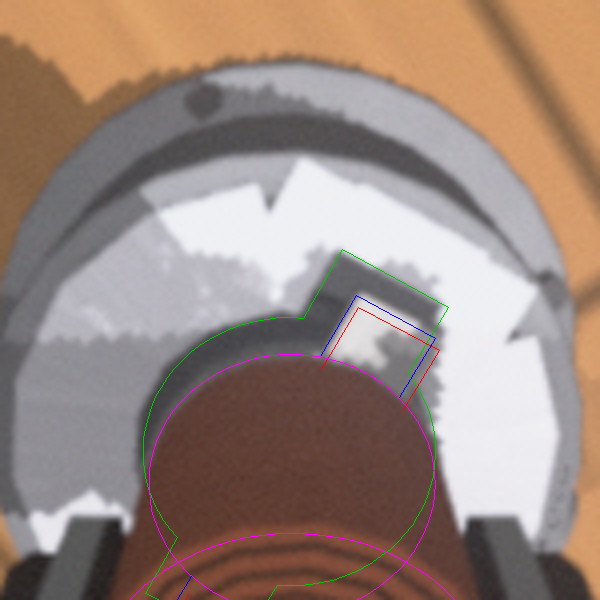

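The overlay matches the slot within 0.5 mm, and the ears and body fall inside it within about 1 mm and 3°. Now I insert it under force control.

```bash
python3 - <<'E'
from h import *
x,y,Y=506.7,-261.2,0.976
f0=np.array(arm.read_force())
for z in [264,260,257,254,251,248,245,242]:
    h=arm.move_straight([x,y,z],velocity=60,force_limit=20)
    f=np.array(arm.read_force())-f0; p=arm.read_tool_pos()
    print(z,h,np.round(p,1),f.round(1),np.round(arm.read_moment(),2),round(arm.read_time(),2))
    if h or (z>=257 and abs(f[2])>6) or np.hypot(f[0],f[1])>10: break
E
```

```text
264 False [ 506.3 -261.   263.1] [ 0.1  1.3 -0. ] [ 0.08 -0.06  0.08] 13.24
260 False [ 506.6 -261.2  259.7] [-0.2  0.6 -0.5] [ 0.01  0.02 -0.02] 13.49
257 False [ 506.6 -261.2  256.7] [-0.3  0.1 -0.1] [-0.06  0.03 -0.03] 13.74
254 False [ 506.6 -261.2  253.7] [-0.4 -0.3 -0.6] [-0.02  0.12 -0.04] 13.99
251 False [ 506.8 -261.4  251.3] [-1.4 -0.2  3.3] [-0.06  0.17 -0.04] 14.24
248 False [ 506.9 -261.4  248.4] [-1.4 -0.2  4.8] [-0.1   0.25 -0.01] 14.49
245 False [ 506.9 -261.4  245.5] [-1.6  0.4  6.4] [0.03 0.42 0.07] 14.74
242 False [ 506.9 -261.4  242.7] [-3.  -0.1  7.8] [0.04 0.44 0.02] 14.99
```

```bash
python3 - <<'E'
from h import *
x,y,Y=506.7,-261.2,0.976
def rep(t,h=None):
    f=np.array(arm.read_force()); m=np.array(arm.read_moment()); p=arm.read_tool_pos(); r=R.from_quat(arm.read_tool_rot()).as_matrix()
    print(t,h,np.round(p,1),'yaw',round(np.arctan2(r[1,0],r[0,0]),3),f.round(1),m.round(2),round(arm.read_time(),2)); return f,m
for z in [240,239,238]:
    h=arm.move_straight([x,y,z],velocity=40,force_limit=15); f,m=rep(z,h)
    if f[2]>14: break
for a in [.3,.6,.9,1.1,1.25,1.35,1.42]:
    arm.move_pose([x,y,z],down(Y-a)); f,m=rep(a)
    if abs(m[2])>1.2 or np.hypot(f[0],f[1])>25: break
E
```

```text
240 False [ 506.9 -261.4  241. ] yaw 0.976 [-3.1  0.7  8. ] [0.11 0.67 0.  ] 15.24
239 False [ 506.9 -261.4  240.3] yaw 0.976 [-4.1  1.5  9.8] [0.3  0.77 0.03] 15.49
238 False [ 507.  -261.4  240.3] yaw 0.976 [-6.7  2.6 18.2] [ 0.57  1.29 -0.03] 15.74
0.3 None [ 507.  -261.3  240.3] yaw 0.675 [-7.2  2.7 18.3] [ 0.76  1.34 -0.32] 16.13
0.6 None [ 506.9 -261.2  240.3] yaw 0.375 [-7.7  4.4 17.9] [ 0.82  1.28 -0.28] 16.52
0.9 None [ 506.9 -261.1  240.3] yaw 0.075 [-8.5  4.7 19.7] [ 0.83  1.37 -0.27] 16.92
1.1 None [ 506.9 -261.1  240.3] yaw -0.125 [-8.7  4.5 19.4] [ 0.89  1.33 -0.22] 17.23
1.25 None [ 506.9 -261.1  240.3] yaw -0.275 [-9.   4.7 19.4] [ 0.92  1.3  -0.22] 17.49
1.35 None [ 506.9 -261.   240.2] yaw -0.375 [-8.1  4.3 18.9] [ 0.96  1.35 -0.26] 17.74
1.42 None [ 506.5 -261.2  240.2] yaw -0.443 [-10.8   3.6  20.7] [0.67 1.77 0.41] 17.99
```

The plate is bottomed: 18 N, with no travel from 239 to 238. The moment about z rose at 1.42 rad, so the stop is reached. I press slightly further and check.

```bash
python3 - <<'E'
from h import *
x,y,Y=506.7,-261.2,0.976
for a in [1.45,1.48]:
    arm.move_pose([x,y,238],down(Y-a)); print(a,np.round(arm.read_force(),1),np.round(arm.read_moment(),2))
    if arm.read_moment()[2]>1.2: break
arm.sleep(.5)
r=R.from_quat(arm.read_tool_rot()).as_matrix()
print(np.round(arm.read_tool_pos(),1),np.arctan2(r[1,0],r[0,0]),np.round(arm.read_force(),1),np.round(arm.read_moment(),2),arm.read_finger_gap(),arm.read_finger_force(),arm.read_time())
c=cam('wrist'); save(c,'fin.png',(170,90,340,310),2.7)
E
```

```text
1.45 [-13.4   3.5  20.3] [0.53 2.17 0.82]
1.48 [-15.1   1.5  22.9] [0.31 2.53 1.24]
[ 505.8 -261.6  240.2] -0.5007072746121216 [-15.3   2.   22.3] [0.37 2.53 1.17] 45.09888993681891 63.62663978835599 18.9917
```

View pics/fin.png

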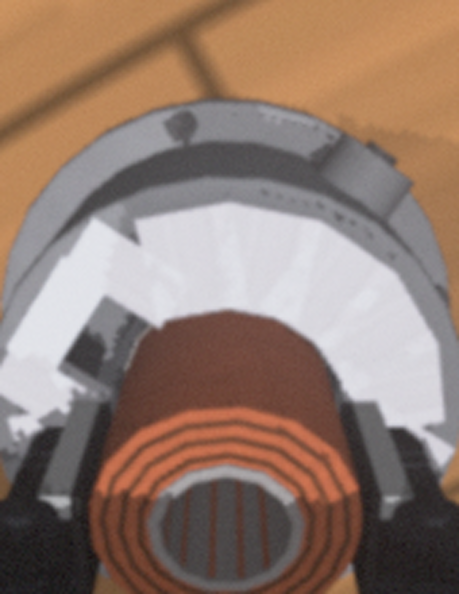

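The roll is sunk in the head, with its ears out of the empty slot at crop (95,345). Grip is 63 N, and it stays pressed to the bottom and against the stop.

```bash
python3 -c "
from station import arm
print(arm.close_job())"
```

```text
the job is handed in; nothing more can be done
None
```

I handed the job in at about 19 s of the 43 s: the eared roll is in the bayonet head, pressed to the plate's bottom stop (22 N), turned clockwise to its stop and still gripped at about 63 N; the verdict was not shown to me.

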